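# Flip the stock tags of the clarinet barrel bins

### The job

On the stock board each bin of clarinet barrels has a hinged wooden tag in front of it, with a brass disc on one face and a brass bar on the other. Push tags over lightly with the fingertips until only the full bins (a barrel on all six pegs) show the disc on top, their tag leaning towards the bin, and every other bin shows the bar, its tag leaning towards the robot. Leave the racks of barrels and everything else loose where they are.

Things in the scene. Friction and masses are not known exactly. Their poses are not given: they have to be found in the camera images.
- board: Plywood board 290 (x) x 470 (y) x 12 mm, fixed flat on the bench; place and yaw vary. Origin: centre of its underside; +x from the tag row to the bins. Four open wooden bins stand in a row along y, pitch 110 mm, outer walls 20 to 132 mm to +x of the origin, wall tops 47 mm above the bench. Before each bin, 100 mm to -x of the origin, stands one tag.
- stand_a: Fixed stand of tag a: wooden block 24 x 72 x 28 mm with two brass cheeks, cheek tops 53 mm above the bench. Origin: centre of its underside, on the board's top (12 mm above the bench); axes as the board's. It belongs to the bin straight ahead along its +x (rack centre about 176 mm away). Which stand is at which bin varies.
- hinge_a (a point): Middle of the hinge axis of tag a, 36 mm above the stand's origin (48 mm above the bench); the axis runs along the stand's y. The tag is a wooden leaf 52 mm wide and 6 mm thick reaching 64 mm from this axis, about 50 g; the hinge is very light (under 0.03 N m). At rest on either side its free edge is 37 mm out from the axis and 100 mm above the bench; upright, 112 mm.
- tag_a (a joint): Angle of tag a, rad. 0: it rests leaning to the robot's side (-x of the stand), 55 degrees above level, its upper face showing a brass BAR (not full). 0.61: upright. 1.22: it rests leaning to its bin, 55 degrees above level, its upper face showing a round brass DISC (full). Once past upright it falls to that side's rest by its own weight.
- stand_b: Fixed stand of tag b: wooden block 24 x 72 x 28 mm with two brass cheeks, cheek tops 53 mm above the bench. Origin: centre of its underside, on the board's top (12 mm above the bench); axes as the board's. It belongs to the bin straight ahead along its +x (rack centre about 176 mm away). Which stand is at which bin varies.
- hinge_b (a point): Middle of the hinge axis of tag b, 36 mm above the stand's origin (48 mm above the bench); the axis runs along the stand's y. The tag is a wooden leaf 52 mm wide and 6 mm thick reaching 64 mm from this axis, about 50 g; the hinge is very light (under 0.03 N m). At rest on either side its free edge is 37 mm out from the axis and 100 mm above the bench; upright, 112 mm.
- tag_b (a joint): Angle of tag b, rad. 0: it rests leaning to the robot's side (-x of the stand), 55 degrees above level, its upper face showing a brass BAR (not full). 0.61: upright. 1.22: it rests leaning to its bin, 55 degrees above level, its upper face showing a round brass DISC (full). Once past upright it falls to that side's rest by its own weight.
- stand_c: Fixed stand of tag c: wooden block 24 x 72 x 28 mm with two brass cheeks, cheek tops 53 mm above the bench. Origin: centre of its underside, on the board's top (12 mm above the bench); axes as the board's. It belongs to the bin straight ahead along its +x (rack centre about 176 mm away). Which stand is at which bin varies.
- hinge_c (a point): Middle of the hinge axis of tag c, 36 mm above the stand's origin (48 mm above the bench); the axis runs along the stand's y. The tag is a wooden leaf 52 mm wide and 6 mm thick reaching 64 mm from this axis, about 50 g; the hinge is very light (under 0.03 N m). At rest on either side its free edge is 37 mm out from the axis and 100 mm above the bench; upright, 112 mm.
- tag_c (a joint): Angle of tag c, rad. 0: it rests leaning to the robot's side (-x of the stand), 55 degrees above level, its upper face showing a brass BAR (not full). 0.61: upright. 1.22: it rests leaning to its bin, 55 degrees above level, its upper face showing a round brass DISC (full). Once past upright it falls to that side's rest by its own weight.
- stand_d: Fixed stand of tag d: wooden block 24 x 72 x 28 mm with two brass cheeks, cheek tops 53 mm above the bench. Origin: centre of its underside, on the board's top (12 mm above the bench); axes as the board's. It belongs to the bin straight ahead along its +x (rack centre about 176 mm away). Which stand is at which bin varies.
- hinge_d (a point): Middle of the hinge axis of tag d, 36 mm above the stand's origin (48 mm above the bench); the axis runs along the stand's y. The tag is a wooden leaf 52 mm wide and 6 mm thick reaching 64 mm from this axis, about 50 g; the hinge is very light (under 0.03 N m). At rest on either side its free edge is 37 mm out from the axis and 100 mm above the bench; upright, 112 mm.
- tag_d (a joint): Angle of tag d, rad. 0: it rests leaning to the robot's side (-x of the stand), 55 degrees above level, its upper face showing a brass BAR (not full). 0.61: upright. 1.22: it rests leaning to its bin, 55 degrees above level, its upper face showing a round brass DISC (full). Once past upright it falls to that side's rest by its own weight.
- rack_full_1: Loose rack standing in one of the bins; which bin varies. FULL: all six pegs carry a barrel. Wooden base 90 x 76 x 10 mm with six pegs in a 3 x 2 grid; barrels are dark tubes 24 mm across and 42 mm tall. Origin: centre of its underside (18 mm above the bench or just over); its tallest part 70 mm above the bench. Not to be disturbed.
- rack_full_2: Loose rack standing in one of the bins; which bin varies. FULL: all six pegs carry a barrel (same as rack_full_1). Wooden base 90 x 76 x 10 mm with six pegs in a 3 x 2 grid; barrels are dark tubes 24 mm across and 42 mm tall. Origin: centre of its underside (18 mm above the bench or just over); its tallest part 70 mm above the bench. Not to be disturbed.
- rack_full_3: Loose rack standing in one of the bins; which bin varies. FULL: all six pegs carry a barrel (same as rack_full_1). Wooden base 90 x 76 x 10 mm with six pegs in a 3 x 2 grid; barrels are dark tubes 24 mm across and 42 mm tall. Origin: centre of its underside (18 mm above the bench or just over); its tallest part 70 mm above the bench. Not to be disturbed.
- rack_short: Loose rack standing in one of the bins; which bin varies. NOT full: three barrels and three bare pegs. Wooden base 90 x 76 x 10 mm with six pegs in a 3 x 2 grid; barrels are dark tubes 24 mm across and 42 mm tall. Origin: centre of its underside (18 mm above the bench or just over); its tallest part 70 mm above the bench. Not to be disturbed.
- spare_barrel: A loose clarinet barrel, 24 mm across, 42 mm tall, standing on the board in the lane between the tags and the bins, sideways between two tags. Origin: centre of its underside. Bystander.
- ferrules: Short brass ferrule, 28 mm across, 16 mm tall, standing on the board between two tags. Origin: centre of its underside. Bystander.
- screwdriver: Screwdriver lying on the bench to the right of the board. Origin: under its middle. Bystander.
- mallet: Small hammer lying to the right. Origin: under its middle. Bystander.
- oil_bottle: Oil bottle, 48 mm across, 110 mm tall, to the left. Origin: centre of its underside. Bystander.
- pin_dish: White bowl, 90 mm across, 30 mm tall, to the left. Origin: centre of its underside. Bystander.
- cork_block: Cork block, 100 x 60 x 35 mm, to the right. Origin: centre of its underside. Bystander.

How it is judged:
By the outcome, as a careful person would: the job done as asked, in the order asked, and still so for the second after the job is handed in, with the robot touching nothing.
It also fails if it takes over 58 s, if anything falls off the work surface, if the arm or the gripper's body presses on something with over 40 N, if the wrist force passes 120 N, or if a joint passes its speed limit or range.

### The arm

A 6-joint arm with a two-finger parallel gripper is mounted at the origin on the work surface. World frame = base frame: x ahead of the robot, y to its left, z up, the work surface at z = 0. Lengths are in mm, angles in rad, forces in N, time in s.
With the tool pointing down it reaches from about 325 to 850 mm from the base axis. Payload 4.4 kg.
Tool frame: the origin (TCP) lies between the finger pads; the fingertips stand ahead of it and the grasp point (between the pads) lies 6 mm ahead of it (arm.tips_ahead is the z of the fingertips in the tool frame, in mm); z points along the fingers, x is the direction in which the jaws open and shut, and the axes are right-handed (so a half turn about z gives the same grasp; the last joint's range is limited). The gripper opens to 94 mm and grips with 3 to 60 N. Pads are 16 mm wide; open, the fingers measure 119 mm over their backs; the gripper's body (75 mm by 177 mm) begins 78 mm behind the grasp point.
Start: joints at [-0.15, 0.207, 1.542, -0, 1.393, -0.15], TCP at [575.002, -0.012, 230.447] pointing down, gripper open.
Joint ranges: [-2.73, 2.73], [-0.86, 2.22], [0.23, 2.46], [-1.11, 4.25], [0.08, 2.63], [-2.82, 2.82]. Speed limits (rad/s): [2.79, 2.79, 3.14, 3.14, 3.14, 3.14].

### API

Orientations are given as a unit quaternion [w, x, y, z].
In Python, from plant import arm gives the robot as it stands.
- The arm moves only by the shell command python3 -m creep 'ROWS'. ROWS is JSON, a list of rows, each a list of 3 entries, a list of its own where there are three numbers: the finger opening in mm, from 0 to 94, then the shift along the tool's x, y, z in mm, then the turn about the tool's z in degrees. In form: [[fingers, [dx, dy, dz], roll], ...]. A call has 1 to 10 rows; each row is the pose to reach, as a shift and turn from the pose commanded when the call began, along the tool's axes at that moment; what a row does not reach only later rows make up. A row lasts 1/8 s, in which the tool goes at most 62.5 mm and 10.7 degrees, less where a joint would pass 70% of its speed; a pose out of reach is approached as far as the arm can. A call with a gripper value outside its range is refused whole. The fingers move at their own pace and stop on an object; the grip force is fixed at half the most. Time passes only in rows, so rows that repeat a pose let the fingers close. It gives the time, the measured TCP pose, the force and the opening at its end, in the units of the state.
- arm.get_state(): the state, without advancing time (a new reading comes with each control period).
- arm.get_image(name): name is "scene" or "side" or "wrist"; returns the picture (400x640x3 uint8, blue, green, red); there is no depth.
- arm.camera_info(name): a dict with "K" (3x3 intrinsics, pixels), "eye" and "attitude" of the camera in the world. Camera axes: x right, y down, z forward; pixel columns grow to the right and rows downward; lengths in mm; the calibration is good to about 2 mm. A picture is of the moment at which its call begins: read the wrist's pose just before it. camera_info takes no time and is no camera call; for the wrist camera it gives the pose at the moment of the call.
- arm.job_done(): hands the job in, once; it reports no verdict.
Trained networks look in the newest picture that a camera, given by its name, has taken for a name from the list of things; names that differ only in an ending like _2 or _b are one class to them, and where a whole thing is asked for, a point or a joint stands for the part that bears it (a point fixed in the world has none). Each returns a list of dicts, best first, with "score" (0 to 1); they miss things now and then, are a little off and sometimes report something else, mostly with a low value. They report only what shows in the picture. A call takes as long as a camera call.
- arm.regions_of(camera, label): "pixels" (400x640 bool, what is visible of it) and "rect" ([left, top, right, bottom] in pixels, round what is visible of it).
The state is a dict: "time": time; "q": joint angles; "dq": joint speeds; "tau": joint torques, N m; "ee_pos": TCP position; "eef_rot": TCP orientation; "wrist_force": force on the tool from outside, world axes, zero at the start; "moment": the same for the moment, N m; "gripper_width": finger opening in mm.
Only numpy, scipy, OpenCV 4.12 (cv2) and the standard library are available. Lean on these libraries where they do the work, as an engineer would, in place of code of your own. Each camera call takes 0.05 s, during which the arm holds its last target.

## Working session

There is one attempt and no reset: what is moved stays moved. The work goes in short steps, Python scripts to look and compute and a shell command to move; the robot and the scene stay as the last step left them, time stands still between calls to the robot, and variables do not carry over. Pictures are saved under pics/ and viewed, and the job is handed in when it is done.

```bash
mkdir -p pics; ls
python3 - <<'E'
from plant import arm
import cv2
s=arm.get_state();print(s['time'],s['ee_pos'],s['eef_rot'],arm.tips_ahead)
for n in ['scene','side','wrist']:
    cv2.imwrite(f'pics/{n}0.png',arm.get_image(n))
    c=arm.camera_info(n);print(n,c)
E
```

```text
pics
0.0 [5.74247192e+02 1.02595585e-01 2.29306611e+02] [-1.51522637e-04  9.99999373e-01  1.39592560e-05 -1.10912967e-03] 25.0
scene {'K': array([[468.63477955,   0.        , 317.42917102],
       [  0.        , 468.63477955, 196.2838864 ],
       [  0.        ,   0.        ,   1.        ]]), 'eye': array([1363.44557738, -589.85567052, 1356.9408559 ]), 'attitude': array([-0.27930777,  0.8482356 ,  0.42990971, -0.13289533])}
side {'K': array([[360.86048726,   0.        , 320.23485566],
       [  0.        , 360.86048726, 198.98642836],
       [  0.        ,   0.        ,   1.        ]]), 'eye': array([ -23.20608983, -943.20662432,  901.91071622]), 'attitude': array([-0.42431272,  0.85982477, -0.25237808,  0.13025121])}
wrist {'K': array([[338.4546427 ,   0.        , 319.27612852],
       [  0.        , 338.4546427 , 202.99307442],
       [  0.        ,   0.        ,   1.        ]]), 'eye': array([574.26181764,  68.83281698, 383.1315776 ]), 'attitude': array([ 1.17139133e-01,  9.93114782e-01,  7.17938742e-05, -1.20324588e-03])}
```

View pics/scene0.png

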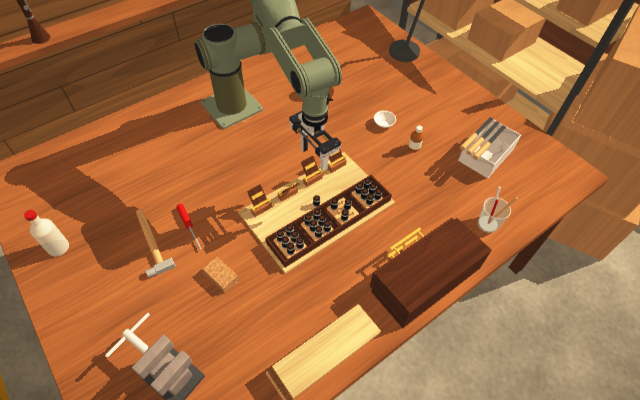

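View pics/side0.png

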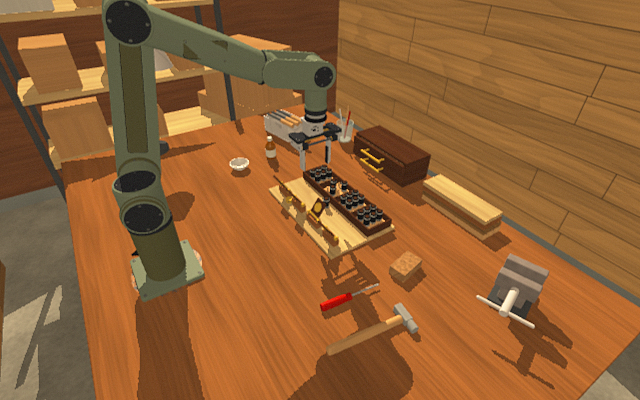

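View pics/wrist0.png

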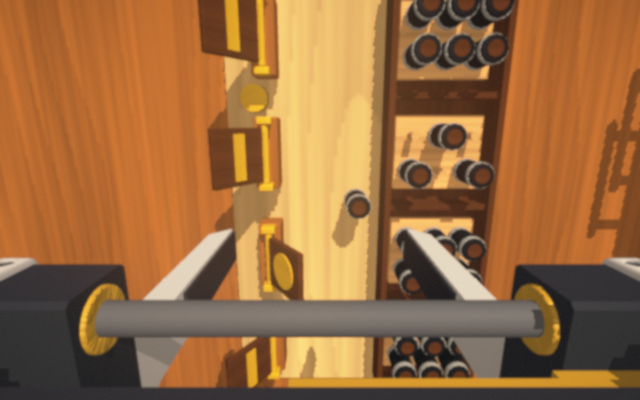

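The wrist view shows tags from top (+y) to bottom: bar (230,25), bar (240,155), disc (283,272), bar (255,365). Their bins are six barrels, three barrels, and two more that are partly hidden. I'll measure the stands and check the two hidden bins.

```bash
cat > h.py <<'E'
from plant import arm
import numpy as np, cv2
from scipy.spatial.transform import Rotation as R
def cam(n):
    c=arm.camera_info(n); q=c['attitude']
    return c['K'],np.array(c['eye']),R.from_quat([q[1],q[2],q[3],q[0]]).as_matrix()
def back(n,uv,z,c=None):
    K,e,M=c or cam(n); d=M@np.linalg.inv(K)@np.array([uv[0],uv[1],1.]); return e+d*(z-e[2])/d[2]
E
python3 - <<'E'
from h import *
for n in ['scene','side']:
    im=arm.get_image(n)
    print(n)
    for l,z in [('stand_a',32),('tag_a',80),('rack_full_1',45),('rack_short',45),('board',12)]:
        for r in arm.regions_of(n,l):
            if r['score']<.3: continue
            ys,xs=np.nonzero(r['pixels']); m=(xs.mean(),ys.mean())
            print(l,round(r['score'],2),r['rect'],len(xs),back(n,m,z).round())
    if n=='scene': cv2.imwrite('pics/z1.png',cv2.resize(im[140:280,230:410],None,fx=4,fy=4,interpolation=cv2.INTER_CUBIC))
    else: cv2.imwrite('pics/z2.png',cv2.resize(im[150:260,260:400],None,fx=5,fy=5,interpolation=cv2.INTER_CUBIC))
E
```

```text
scene
stand_a 0.81 [301.5, 156.0, 324.5, 185.7] 376 [497.  47.  32.]
stand_a 0.68 [204.0, 258.0, 236.6, 291.4] 687 [ 664. -424.   32.]
stand_a 0.58 [246.8, 185.6, 272.0, 217.0] 465 [ 497. -177.   32.]
stand_a 0.54 [278.0, 184.1, 299.4, 203.8] 195 [525. -74.  32.]
stand_a 0.51 [324.3, 149.3, 346.1, 173.4] 284 [513. 151.  32.]
tag_a 0.83 [254.3, 184.2, 268.1, 211.8] 259 [ 510. -186.   80.]
tag_a 0.73 [201.4, 257.7, 236.3, 294.5] 697 [ 689. -430.   80.]
tag_a 0.72 [300.5, 155.3, 317.8, 182.4] 244 [509.  33.  80.]
tag_a 0.37 [281.8, 181.8, 298.3, 189.9] 20 [544. -75.  80.]
rack_full_1 0.85 [300.5, 210.5, 333.1, 237.9] 588 [700. -80.  45.]
rack_full_1 0.69 [353.5, 176.5, 383.8, 207.7] 505 [700. 141.  45.]
rack_full_1 0.59 [275.3, 225.7, 308.1, 257.5] 646 [ 701. -187.   45.]
rack_short 0.81 [326.2, 195.0, 358.4, 226.4] 518 [702.  27.  45.]
board 0.57 [237.2, 152.8, 395.6, 272.2] 6465 [636. -42.  12.]
side
stand_a 0.86 [302.4, 197.3, 325.1, 232.4] 353 [544. -54.  32.]
stand_a 0.65 [291.9, 192.9, 306.3, 211.0] 139 [518.  32.  32.]
stand_a 0.55 [230.1, 156.5, 247.4, 168.1] 181 [439. 434.  32.]
stand_a 0.5 [316.4, 222.5, 338.2, 246.2] 219 [ 519. -184.   32.]
tag_a 0.59 [307.9, 195.6, 325.7, 218.0] 210 [533. -82.  80.]
tag_a 0.52 [289.3, 188.9, 302.7, 202.3] 59 [499.  29.  80.]
tag_a 0.47 [319.3, 222.3, 336.2, 234.7] 53 [ 500. -194.   80.]
rack_full_1 0.66 [357.7, 203.3, 381.1, 227.5] 404 [ 701. -184.   45.]
rack_full_1 0.65 [341.0, 188.6, 362.4, 212.8] 355 [702. -73.  45.]
rack_full_1 0.63 [306.7, 166.7, 333.7, 181.0] 266 [699. 149.  45.]
rack_short 0.67 [324.4, 179.5, 350.9, 195.2] 274 [698.  27.  45.]
board 0.63 [268.4, 169.1, 394.0, 258.6] 3844 [595. -76.  12.]
board 0.49 [230.7, 154.9, 246.0, 168.4] 171 [452. 464.  12.]
```

Run:
```python
from h import *
for uv in [(266,5),(263,71),(266,121),(266,187),(268,228),(268,291)]: print(uv,back('wrist',uv,53).round(1))
for uv in [(204,53),(251,57),(213,188)]: print('edge',back('wrist',uv,100).round(1))
```

```text
(266, 5) [527.4 169.1  53. ]
(263, 71) [522.6 114.4  53. ]
(266, 121) [523.7  69.7  53. ]
(266, 187) [521.4   5.9  53. ]
(268, 228) [521.9 -36.8  53. ]
(268, 291) [ 519.3 -107.6   53. ]
edge [484.5 121.1 100. ]
edge [521.  118.2 100. ]
edge [483.6  13.9 100. ]
```

View pics/z1.png

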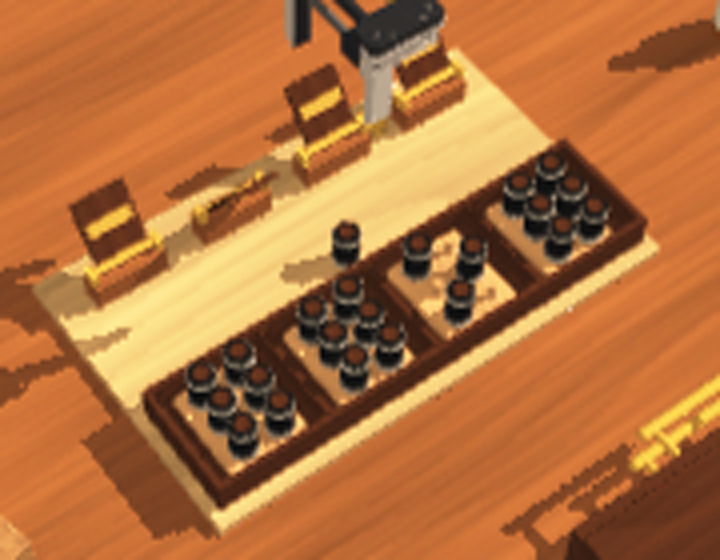

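View pics/z2.png

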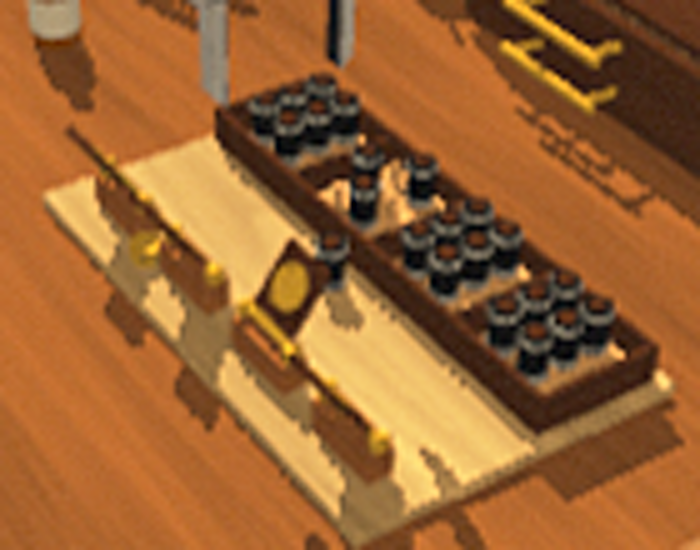

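The side and scene zooms agree: three bins are full, at rack y ≈145, -80 and -186. The one at y≈30 has three barrels. Tag 3 already shows its disc and tag 2 its bar, both correct. That leaves tags 1 (y≈143) and 4 (y≈-183) to push towards +x, with the hinge at x≈522. I'll do tag 4 first.

```bash
python3 -m creep '[[0,[-35,45,0],0],[0,[-70,91,0],0],[0,[-105,137,0],0],[0,[-135,183,0],0],[0,[-135,183,40],0],[0,[-135,183,80],0],[0,[-135,183,110],0],[0,[-135,183,123],0],[0,[-135,183,123],0],[0,[-135,183,123],0]]'
python3 - <<'E'
from h import *
for n in ['wrist','side']:cv2.imwrite(f'pics/{n}1.png',arm.get_image(n))
E
```

```text
time: 2.0
ee_pos: [441.1, -183.6, 108.8]
eef_rot: [0.001, 1.0, 0.0, 0.001]
wrist_force: [-0.0, 0.1, 0.6]
gripper_width: 0.3
```

View pics/wrist1.png

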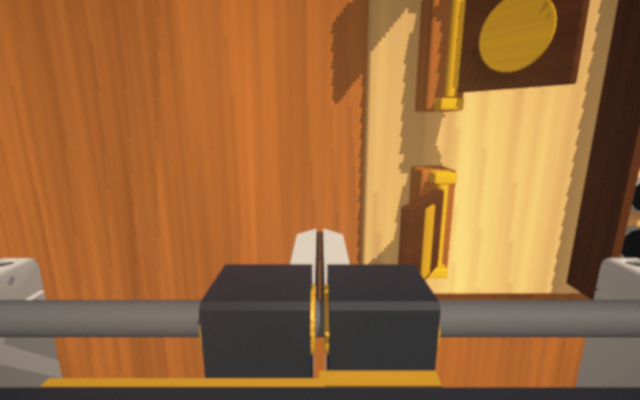

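View pics/side1.png

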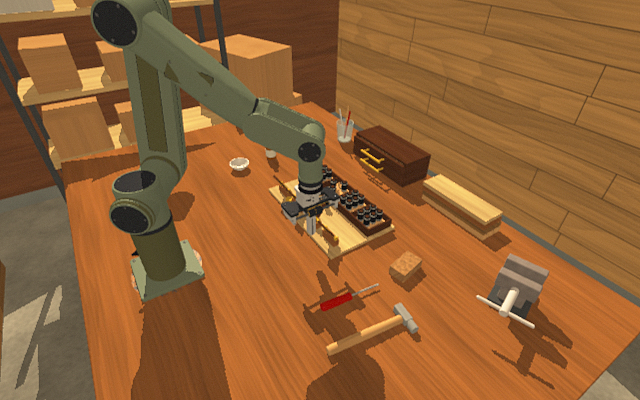

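Run:
```python
from h import *
for uv in [(455,103),(450,172),(443,177),(437,275)]: print(uv,back('wrist',uv,53).round(1))
for uv in [(404,208),(405,262)]: print(uv,back('wrist',uv,100).round(1))
```

```text
(455, 103) [ 521.4 -104.    53. ]
(450, 172) [ 522.2 -145.3   53. ]
(443, 177) [ 518.1 -148.4   53. ]
(437, 275) [ 519.7 -214.9   53. ]
(404, 208) [ 482.6 -156.3  100. ]
(405, 262) [ 484.8 -185.1  100. ]
```

```bash
python3 -m creep '[[0,[15,0,0],0],[0,[27,0,0],0],[0,[35,0,0],0],[0,[43,0,0],0],[0,[51,0,0],0],[0,[58,0,0],0],[0,[64,0,0],0],[0,[70,0,0],0],[0,[74,0,0],0],[0,[76,0,0],0]]'
python3 -m creep '[[0,[0,0,0],0],[0,[-20,0,0],0],[0,[-50,0,0],0],[0,[-76,0,0],0],[0,[-76,0,0],0]]'
python3 - <<'E'
from h import *
for n in ['wrist']:cv2.imwrite(f'pics/{n}2.png',arm.get_image(n))
E
```

```text
time: 3.35
ee_pos: [516.2, -183.0, 107.5]
eef_rot: [0.0, 1.0, 0.0, -0.0]
wrist_force: [0.1, -0.3, 0.3]
gripper_width: 0.6
time: 3.98
ee_pos: [438.5, -182.6, 107.2]
eef_rot: [-0.0, 1.0, -0.001, -0.0]
wrist_force: [0.7, -0.3, -0.3]
gripper_width: -0.1
```

View pics/wrist2.png

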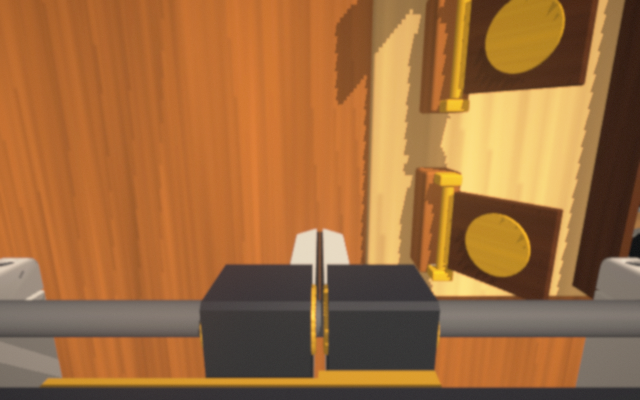

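Tag 4 now shows its disc at (497,243). Next is tag 1.

```bash
python3 -m creep '[[0,[0,-10,-40],0],[0,[0,-60,-50],0],[0,[0,-115,-50],0],[0,[0,-170,-50],0],[0,[0,-225,-50],0],[0,[0,-280,-50],0],[0,[0,-326,-50],0],[0,[0,-326,-15],0],[0,[0,-326,0],0],[0,[0,-326,0],0]]'
python3 - <<'E'
from h import *
for n in ['wrist']:cv2.imwrite(f'pics/{n}3.png',arm.get_image(n))
E
```

```text
time: 5.28
ee_pos: [439.3, 142.8, 106.3]
eef_rot: [0.0, 1.0, -0.0, -0.001]
wrist_force: [-0.2, -0.2, 0.7]
gripper_width: 0.6
```

View pics/wrist3.png

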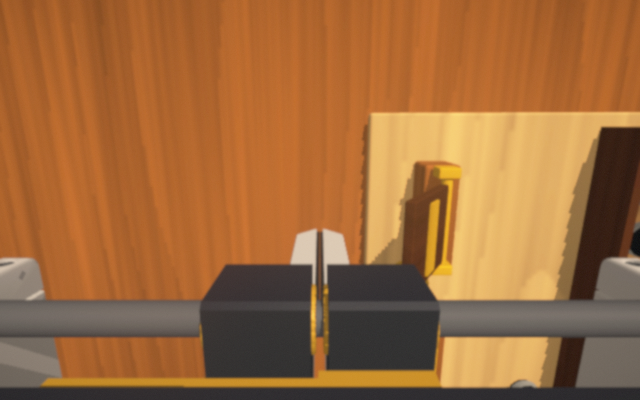

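The picture is nearly the same as it was at tag 4: cheeks at (448,172) and (440,270), about 3 mm further in +x.

```bash
python3 -m creep '[[0,[15,0,0],0],[0,[27,0,0],0],[0,[36,0,0],0],[0,[44,0,0],0],[0,[52,0,0],0],[0,[60,0,0],0],[0,[67,0,0],0],[0,[73,0,0],0],[0,[77,0,0],0],[0,[80,0,0],0]]'
python3 -m creep '[[0,[0,0,0],0],[0,[-20,0,0],0],[0,[-50,0,0],0],[0,[-90,0,-20],0],[0,[-90,0,-70],0],[0,[-90,0,-120],0],[0,[-90,0,-120],0],[0,[-90,0,-120],0]]'
python3 - <<'E'
from h import *
im=arm.get_image('wrist');cv2.imwrite('pics/w4.png',im)
im=arm.get_image('side');cv2.imwrite('pics/s4.png',cv2.resize(im[150:260,260:400],None,fx=5,fy=5))
im=arm.get_image('scene');cv2.imwrite('pics/sc4.png',cv2.resize(im[140:280,230:410],None,fx=4,fy=4))
E
```

```text
time: 6.58
ee_pos: [520.2, 143.0, 107.4]
eef_rot: [0.0, 1.0, -0.0, -0.0]
wrist_force: [-1.5, 0.2, 0.0]
gripper_width: 0.4
time: 7.58
ee_pos: [429.5, 142.9, 227.0]
eef_rot: [0.0, 1.0, 0.0, -0.0]
wrist_force: [-0.3, -0.5, -0.0]
gripper_width: 0.5
```

View pics/w4.png

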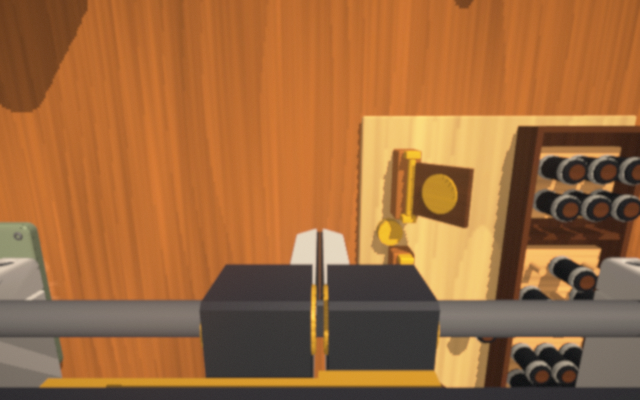

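View pics/s4.png

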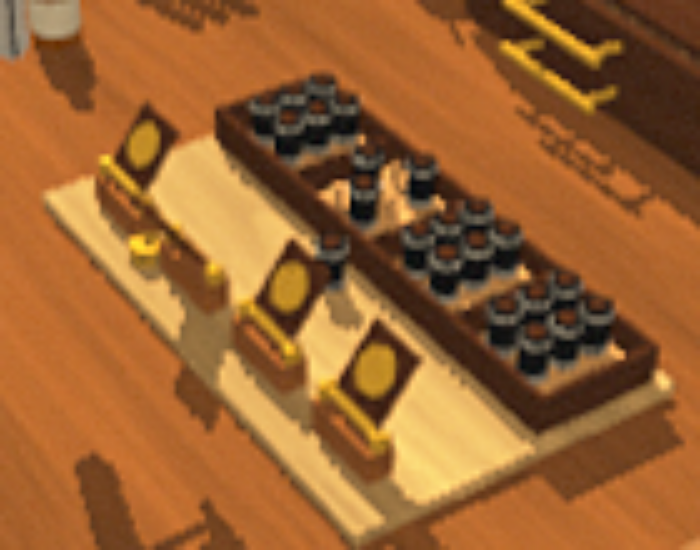

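View pics/sc4.png

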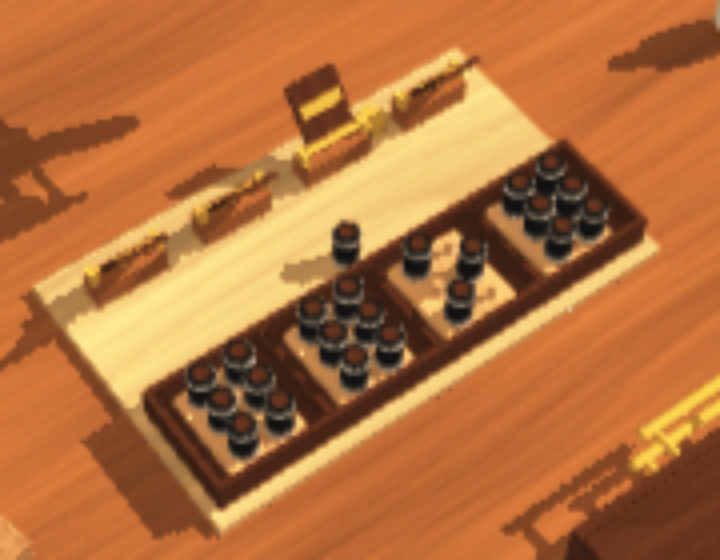

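The tags at the three full bins show discs leaning to the bins, at (143,143), (290,285) and (375,370) in the side zoom. The short bin's tag shows its bar, at (322,103) in the scene zoom. The racks, spare barrel and ferrule look unmoved, and the arm is clear.

```bash
python3 -c "
from plant import arm
print(arm.job_done())"
```

```text
the job is handed in; nothing more can be done
None
```

The three full bins now show the disc with their tags leaning to the bins, and the short bin shows the bar with its tag leaning to the robot. I pushed over the two outermost tags (y ≈ -183 and +143 mm) with closed fingertips. The other two were already right, so I left them alone.

The last wrist, side and scene pictures agree on all four tags. The racks, spare barrel and ferrule look unmoved, and the arm was raised clear before hand-in. I only compared these by eye and did not re-measure their positions. Wrist force read 1.5 N or less at the end of every move, and I handed in at about 7.7 s. No check failed. The networks did give a few wrong detections early on (for example, the cork block reported as a stand), which I left out.

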